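# Cock the shutter and hold the dish carrier square for the exposure

## Task

Cock the plate imager's shutter by swinging the sprung lever on the green box all the way over to its stop and letting it spring back to rest. Then slide the white dish carrier, without lifting it, square into the corner of the imager's fence and red stop block, so that it touches both, and hold it there with one diagonal push of the fingers that presses it firmly (about 10 N each way, never 60) against the fence and down on the glass deck together. Finish while still holding it so, and leave everything else where it is.

Things in the scene. Friction and masses are not known exactly. Their poses are not given: they have to be found in the camera images.
- imager: plate imager, a fixed grey box 240 (its x) x 260 (its y) mm with a black glass deck whose top is 60 mm above the table. Origin: centre of its underside. An aluminium fence stands along the far (+x) side of the deck and a red stop block at its left (+y) side; its yaw, and place left or right of the shutter box, vary
- deck: the imager's black glass deck, turned with the imager; origin 54 mm above the imager's origin, top face 6 mm higher. Bears about 60 N
- fence: aluminium fence on the deck, 200 mm long along the imager's y, 14 mm thick, 26 mm high; origin at the deck surface, in the middle of the foot of its inner face, which looks to the imager's -x
- stop: red stop block on the deck, 60 mm along the imager's x, 22 mm thick, 26 mm high; origin at the deck surface, in the middle of the foot of its inner face, which looks to the imager's -y
- corner (a point): point on the deck surface where the fence's inner face and the stop block's inner face (both extended) meet; axes as the imager's. The corner itself is at imager (75, 80, 60) mm
- carrier: loose white dish carrier, 90 x 90 mm, 34 mm high, 0.25 to 0.49 kg, lying on the deck up to about 15 degrees askew; a red dish lid (58 mm across) stands 3 mm proud of its top. Origin: centre of its underside. Its edge on the -x side (towards the robot) has a blue 45 degree bevel; below the bevel its near face is upright for 12 mm. Friction with the glass deck is low, 0.24 to 0.36
- carrier_corner (a point): lower corner of the carrier that belongs in the corner of fence and stop: its +x, +y corner, at carrier (45, 45, 0) mm
- bevel (a point): middle of the carrier's blue bevel, a face 31 mm down the slope by 90 mm wide, sloping down towards the robot from 34 mm height (x = -23 mm) to 12 mm (x = -45 mm); the point is at carrier (-34, 0, 23) mm. Pushed on here, forward and down, the carrier goes to fence and deck together
- shutter_box: fixed green box 230 (its x) x 100 (its y) x 50 mm high with the cocking lever on top and a bystander dish on its far end. Origin: on its underside, straight below the lever pivot, 75 mm from its near end
- lever (a joint): angle of the sprung lever: 0 at rest, leaning 0.45 rad towards the box's -x (the robot); grows as it swings over to +x; stop at 0.9 rad. A spring always pulls it back to 0: it takes about 2 N at the crossbar to start and 6 N at the stop
- lever_bar (a point): middle of the lever's black crossbar, 16 mm thick and 64 mm long, along the box's y; it is 105 mm from the pivot and moves with the lever. At rest it is 46 mm nearer the robot than the pivot and 140 mm above the table; at the stop it is 46 mm beyond the pivot; the top of its arc is 150 mm above the table
- lever_pivot (a point): pivot of the lever, 75 mm from the box's near end, midway across, 45 mm above the table; the hinge axis lies along the box's y; axes as the box's
- tube_rack: bystander: rack of orange-capped tubes, 90 x 170 mm, 124 mm high; origin under its centre
- dish_stack: bystander: stack of four red-lidded dishes, 93 mm across, 60 mm high; origin under its centre
- dish: bystander: one red-lidded dish on the far end of the green box, 63 mm across, 15 mm high; origin under its centre
- reagent: bystander: amber bottle with blue cap, 64 mm across, 130 mm high; origin under its centre
- tip_box: bystander: yellow pipette tip box with clear lid, 120 x 85 mm, 62 mm high; origin under its centre
- steel_jar: bystander: steel jar with a knobbed lid, 76 mm across, 82 mm high; origin under its centre
- beaker: bystander: glass beaker, 70 mm across, 85 mm high; origin under its centre

How it is judged (in metres and radians):
On the way, in this order (a step that is already met when the one before it is completed fails the run):
1. the lever is swung over to its stop (value of joint lever above 0.82 rad), for 0.05 s.
2. the lever has returned to rest (value of joint lever below 0.08 rad), for 0.2 s.
At the end, for the whole second after the job is handed in: Still holding: carrier corner within 4 mm of the fence and stop corner on each axis, square within 0.05 rad, flat, still; fingers push it with over 3 N, it presses the fence with over 2 N and the deck with over 7.5 N (weight included); lever below 0.08 rad (x of carrier_corner in the frame of corner between -0.004 and 0.004 m and y of carrier_corner in the frame of corner between -0.004 and 0.004 m and z of carrier_corner in the frame of corner between -0.004 and 0.004 m and angle between the x axis of carrier and the x axis of imager, either way round below 0.05 rad and angle between carrier's own z axis and vertical below 0.05 rad and contact force between carrier and fence above 2 N and contact force between carrier and deck above 7.5 N and contact force between the fingers and carrier above 3 N and linear speed of carrier below 0.01 m/s and value of joint lever below 0.08 rad); the arm keeps its last pose, push and grip.
It fails at once if a bystander is moved more than 30 mm (distance of any of tube_rack, dish_stack, dish, reagent, tip_box, steel_jar, beaker from where it was at the start of the episode above 0.03 m).
It fails at once if the carrier is lifted more than 12 mm off the deck (z of carrier in the frame of corner above 0.012 m).
It fails at once if the carrier is pressed on the deck or the fence with more than 60 N (contact force between carrier and deck above 60 N or contact force between carrier and fence above 60 N).
It also fails if it takes over 53 s, if anything falls off the work surface, if the arm or the gripper's body presses on something with over 40 N, if the wrist force passes 120 N, or if a joint passes its speed limit or range.

## Robot

A 7-joint arm with a two-finger parallel gripper is mounted at the origin on the work surface. World frame = base frame: x ahead of the robot, y to its left, z up, the work surface at z = 0. Lengths are in mm, angles in rad, forces in N, time in s.
With the tool pointing down it reaches from about 400 to 750 mm from the base axis. Payload 19.5 kg.
Tool frame: the origin (TCP) lies on the mounting face of the last link; the fingertips stand 173 mm ahead of it and the grasp point (between the pads) lies 155 mm ahead of it; y points along the fingers, z is the direction in which the jaws open and shut, and the axes are right-handed (so a half turn about y gives the same grasp; the last joint's range is limited). The gripper opens to 85 mm and grips with 20 to 120 N. Pads are 22 mm wide; open, the fingers measure 114 mm over their backs; the gripper's body (76 mm by 85 mm) begins 54 mm behind the grasp point. The pads swing forward as they close: fully open they stand 13 mm farther back than shut.
Start: joints at [1.06, 0.707, -0.028, 1.485, 0.022, 0.951, -0.075], TCP at [259.791, -512.957, 404.668] pointing down, gripper open.
Joint ranges: [-2.71, 2.71], [-0.32, 2.16], [-1.57, 1.52], [0, 2.45], [-1.46, 4.6], [0, 2.02], [-2.83, 2.83]. Speed limits (rad/s): [1.89, 1.89, 2.57, 2.57, 3.01, 3.01, 3.01].

## Interface

Orientations are given as a unit quaternion [x, y, z, w].
In Python, from rig import ctrl gives the robot as it stands.
- The arm moves only by the tool play_rows, never from a script. Its argument "commands" is a list of rows, each a list of 4 numbers: the shift along the tool's x, y, z in m, then the turn about the tool's y in degrees. In form: [[x, y, z, spin], ...]. A call has 1 to 12 rows; each row shifts and turns the commanded pose from where the row before left it, along the tool's axes as they then stand; what a row does not reach is not made up. A row lasts 1/10 s, in which the tool goes at most 50 mm and 8.59 degrees, less where a joint would pass 70% of its speed; a pose out of reach is approached as far as the arm can. A call with a gripper value outside its range is refused whole. "hand" is the opening, from 0 (shut) to 1 (fully open), set as the call begins (left out, the last holds). The fingers move at their own pace and stop on an object; "grip_force" is the grip in N (left out, the last holds). Time passes only in rows, so rows that do not move let the fingers close. It gives the time, the measured TCP pose, the force and the opening at its end, in the units of the state.
- ctrl.get_state(): the state, without advancing time (a new reading comes with each control period).
- ctrl.snapshot(name): name is "side" or "top"; returns (picture, depth): 400x640x3 uint8, red, green, blue; 400x640 float32, mm along the optical axis (not along the pixel's ray), 0 where there is no reading.
- ctrl.calibration(name): a dict with "camera_matrix" (3x3 intrinsics, pixels), "k1" (the pictures are not rectified: a ray, as slopes to the right and down, at radius r is drawn at 1 + k1 r^2 times it, then the intrinsics apply), "eye" and "rotation" of the camera in the world. Camera axes: x right, y down, z forward; pixel columns grow to the right and rows downward; lengths in mm; the calibration is good to about 2 mm. A picture is of the moment at which its call begins. calibration takes no time and is no camera call.
- ctrl.hand_in(): hands the job in, once; it reports no verdict.
The state is a dict: "time": time; "joints": joint angles; "qvel": joint speeds; "effort": joint torques, N m; "tcp_pos": TCP position; "tcp_rot": TCP orientation; "wrist_force": force on the tool from outside, world axes, zero at the start; "ft_torque": the same for the moment, N m; "opening": opening from 0.0 (shut) to 1.0 (fully open).
Only numpy, scipy, OpenCV 4.12 (cv2) and the standard library are available. Lean on these libraries where they do the work, as an engineer would, in place of code of your own. Each camera call takes 0.05 s, during which the arm holds its last target.

## Working session

There is one attempt and no reset: what is moved stays moved. The work goes in short steps, Python scripts to look and compute and a tool call to move; the robot and the scene stay as the last step left them, time stands still between calls to the robot, and variables do not carry over. Pictures are saved under pics/ and viewed, and the job is handed in when it is done.

Besides the shell and the picture viewer there is one more tool, called as name([rows], argument=value, ...), one row to a line, values as JSON. play_rows: Moves the arm, as the interface text tells. Its arguments: {"type":"object","properties":{"commands":{"type":"array"},"hand":{"type":"number"},"grip_force":{"type":"number"}},"required":["commands"]}

```bash
ls; mkdir -p pics
cat > h.py <<'E'
import numpy as np, cv2
from rig import ctrl
def snap(n):
    p,d=ctrl.snapshot(n); return p,d
def world(n,u,v,depth=None,z=None):
    c=ctrl.calibration(n);K=np.array(c["camera_matrix"]);k=c["k1"]
    uv=np.stack([np.atleast_1d(u),np.atleast_1d(v)],-1).astype(float)
    xy=cv2.undistortPoints(uv.reshape(-1,1,2),K,np.array([k,0,0,0,0.])).reshape(-1,2)
    r=np.c_[xy,np.ones(len(xy))]
    R=np.array(c["rotation"]);e=np.array(c["eye"])
    w=r@R.T
    if z is not None: s=(z-e[2])/w[:,2]
    else: s=np.atleast_1d(depth)
    return e+w*s[:,None]
def st():
    s=ctrl.get_state();return s
E
python3 - <<'E'
from h import *
for n in("side","top"):
    c=ctrl.calibration(n);print(c)
    p,d=snap(n);cv2.imwrite(f"pics/{n}0.png",p[:,:,::-1]);np.save(f"{n}0.npy",d);np.save(f"{n}0p.npy",p)
print(st())
E
```

```text
pics
{'camera_matrix': array([[512.21843697,   0.        , 327.71651637],
       [  0.        , 512.21843697, 194.91995848],
       [  0.        ,   0.        ,   1.        ]]), 'k1': -0.15326662933237215, 'eye': array([   69.38350677, -1225.32655556,  1278.78661469]), 'rotation': array([ 0.90195981, -0.14788721,  0.06685821, -0.40015978])}
{'camera_matrix': array([[482.2821831 ,   0.        , 320.39598884],
       [  0.        , 482.2821831 , 201.35885263],
       [  0.        ,   0.        ,   1.        ]]), 'k1': -0.05091832111148938, 'eye': array([ 356.89994715,    2.52800161, 1432.46121293]), 'rotation': array([ 0.71516551, -0.69621991,  0.04141878, -0.04583236])}
{'time': 0.1, 'joints': array([ 1.06024594,  0.70703698, -0.02762114,  1.48494235,  0.02198008,
        0.95092905, -0.07550464]), 'qvel': array([ 0.0008733 ,  0.00033592, -0.00151391, -0.00380744,  0.00099518,
       -0.00038788,  0.00254512]), 'effort': array([ 4.03380443e-03, -8.84293056e+01,  1.23768937e+00, -2.36453962e+01,
        1.72070693e-02,  5.02447554e-03, -5.64520326e-05]), 'tcp_pos': array([ 259.79787926, -512.88683156,  404.27859171]), 'tcp_rot': array([-0.16433247,  0.68811473, -0.68741941,  0.16415698]), 'wrist_force': array([-0.19970379, -0.10539777, -0.64773698]), 'ft_torque': array([-0.03642268, -0.01391923,  0.02362288]), 'opening': 1.0014421066701238}
```

```bash
sed -i 's/R=np.array(c\["rotation"\])/R=Rot.from_quat(c["rotation"]).as_matrix()/; 1a from scipy.spatial.transform import Rotation as Rot' h.py
python3 - <<'E'
from h import *
print(Rot.from_quat(ctrl.get_state()["tcp_rot"]).as_matrix().round(3))
E
```

```text
[[-0.892 -0.     0.452]
 [-0.452  0.001 -0.892]
 [ 0.    -1.    -0.001]]
```

View pics/side0.png

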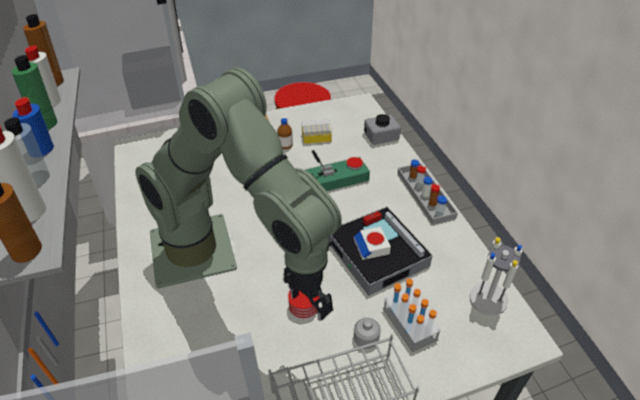

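View pics/top0.png

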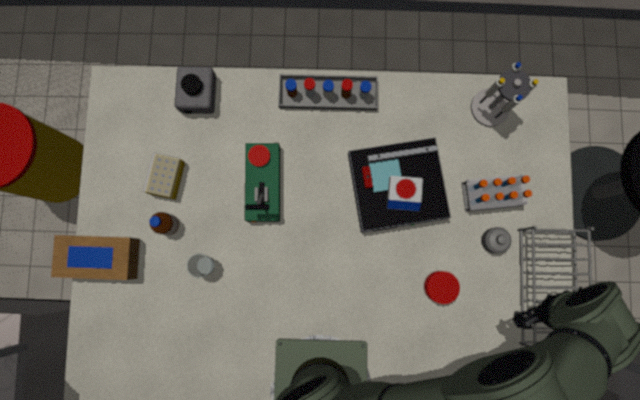

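Run:
```python
from h import *
p=np.load("top0p.npy");
a=p[125:240,335:465];b=p[130:240,230:340]
cv2.imwrite("pics/c1.png",cv2.resize(a,None,fx=5,fy=5,interpolation=cv2.INTER_CUBIC)[:,:,::-1])
cv2.imwrite("pics/c2.png",cv2.resize(b,None,fx=5,fy=5,interpolation=cv2.INTER_CUBIC)[:,:,::-1])
```

```text
(no output)
```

View pics/c1.png

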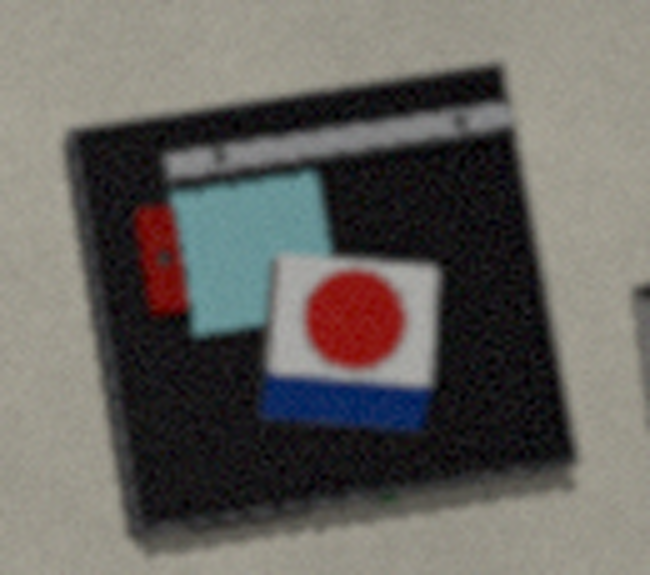

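View pics/c2.png

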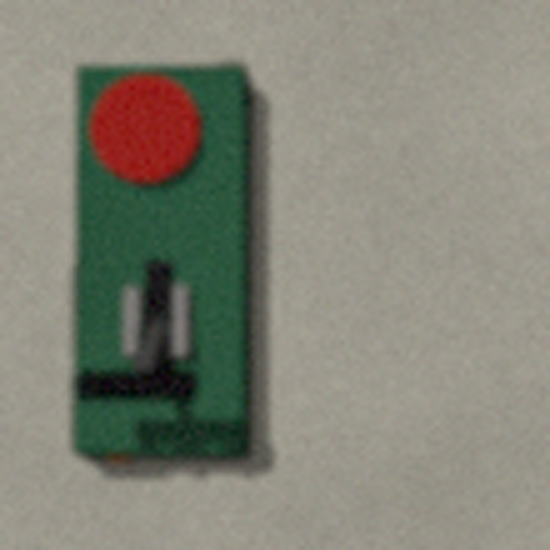

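```bash
cat > meas.py <<'E'
from h import *
def cp(x,y,ox,oy): return ((np.array(x)+.5)/5-.5+ox,(np.array(y)+.5)/5-.5+oy)
def top(x,y,z,ox=335,oy=125):
    u,v=cp(x,y,ox,oy);return world("top",u,v,z=z)
E
python3 - <<'E'
from meas import *
np.set_printoptions(precision=1,suppress=True)
D=top([70,502,575,137],[132,67,462,530],60.)
print("deck",D,np.linalg.norm(np.diff(D,axis=0),axis=1),"ctr",D.mean(0))
for a,b in((1,0),(2,3),(3,0),(2,1)): v=D[b]-D[a];print(np.degrees(np.arctan2(v[1],v[0])))
F=top([163,508,513,166],[155,103,128,180],86.)
print("fence",F);v=F[3]-F[2];print(np.degrees(np.arctan2(v[1],v[0]))-90)
C=top([277,440,432,268],[256,264,386,378],34+60.)
print("carrier top",C,np.linalg.norm(np.diff(C,axis=0),axis=1))
print("bevel low",top([262,420],[415,430],72.))
print("lid",top([354],[319],97.))
print("stop",top([135,170,187,152],[208,202,308,315],86.))
print("cyan",top([170,318,192],[190,170,337],60.))
B=top([78,245,247,75],[66,66,452,452],50.,230,130);print("box",B)
print("bar",top([80,193],[385,385],148.,230,130))
print("dish",top([146],[128],65.,230,130))
p=np.load("top0p.npy").astype(int);d=np.load("top0.npy")
# depth check
for u,v in((405,188),(440,210),(266,180),(300,300)): print(world("top",[u],[v],depth=[d[v,u]]))
E
```

```text
deck [[ 676.7  -64.5   60. ]
 [ 722.6 -316.4   60. ]
 [ 491.8 -357.6   60. ]
 [ 446.4 -107.2   60. ]] [256.  234.4 254.5] ctr [ 584.4 -211.4   60. ]
100.31366441534361
100.2812422872828
10.506988522972005
10.126387415733776
fence [[ 658.7 -116.5   86. ]
 [ 694.6 -313.7   86. ]
 [ 680.  -316.5   86. ]
 [ 644.2 -118.4   86. ]]
10.24038360718913
carrier top [[ 600.6 -180.9   94. ]
 [ 598.5 -272.9   94. ]
 [ 529.1 -268.5   94. ]
 [ 531.2 -176.4   94. ]] [92.1 69.6 92. ]
bevel low [[ 512.8 -176.2   72. ]
 [ 506.6 -266.1   72. ]]
lid [[ 565.4 -224.    97. ]]
stop [[ 627.6 -101.    86. ]
 [ 631.6 -120.8   86. ]
 [ 570.9 -131.3   86. ]
 [ 566.3 -111.6   86. ]]
cyan [[ 643.9 -123.1   60. ]
 [ 658.1 -208.9   60. ]
 [ 558.2 -137.    60. ]]
box [[695.9 239.3  50. ]
 [698.3 140.9  50. ]
 [471.1 131.1  50. ]
 [468.4 230.3  50. ]]
bar [[496.7 213.1 148. ]
 [498.3 152.3 148. ]]
dish [[656.4 195.4  65. ]]
[[ 566.6 -223.    96.2]]
[[ 511.8 -331.3   54.9]]
[[586.7 173.3  50. ]]
[[242.4  65.6   2.5]]
```

play_rows([
  [0, 0, 0, 8.2],
  [0, 0, 0, 8.2],
  [0, 0, 0, 8.1],
  [-0.028, 0, -0.036, 0],
  [-0.028, 0, -0.036, 0],
  [-0.028, 0, -0.036, 0],
  [-0.028, 0, -0.036, 0],
  [-0.028, 0, -0.036, 0],
  [-0.028, 0, -0.036, 0],
  [-0.028, 0, -0.036, 0],
  [-0.028, 0, -0.036, 0],
  [-0.028, 0, -0.036, 0],
], hand=0.35, grip_force=20)

```text
time: 1.3
tcp_pos: [499.1, -177.1, 404.6]
tcp_rot: [-0.015, 0.707, -0.707, 0.014]
wrist_force: [0.1, -0.2, 0.1]
opening: 0.348
```

play_rows([
  [0.0055, 0, -0.0455, 0],
  [0.0055, 0, -0.0455, 0],
  [0.0055, 0, -0.0455, 0],
  [0.0055, 0, -0.0455, 0],
  [0.0055, 0, -0.0455, 0],
  [0.0055, 0, -0.0455, 0],
  [0.0055, 0, -0.0455, 0],
  [0.0055, 0, -0.0455, 0],
  [0, 0.037, 0, 0],
  [0, 0.037, 0, 0],
  [0, 0.037, 0, 0],
  [0, 0, 0, 0],
])

```text
time: 2.5
tcp_pos: [438.6, 182.8, 290.7]
tcp_rot: [0.016, -0.706, 0.708, -0.013]
wrist_force: [-0.3, -0.6, 0.6]
opening: 0.348
```

Run:
```python
from h import *
s=st();print(s["time"],s["tcp_pos"],s["wrist_force"]);R=Rot.from_quat(s["tcp_rot"]).as_matrix();print(R.round(3))
for n in("side","top"):
    p,d=snap(n);np.save(n+"1.npy",d)
    q=p[90:250,240:420] if n=="side" else p[130:290,210:390]
    cv2.imwrite(f"pics/{n}1.png",cv2.resize(q,None,fx=4,fy=3.75,interpolation=cv2.INTER_CUBIC)[:,:,::-1])
```

```text
2.5 [438.6496487  182.79472486 290.69940198] [-0.27352371 -0.55577205  0.56603583]
[[-0.999 -0.005  0.041]
 [-0.041 -0.002 -0.999]
 [ 0.005 -1.     0.002]]
```

View pics/top1.png

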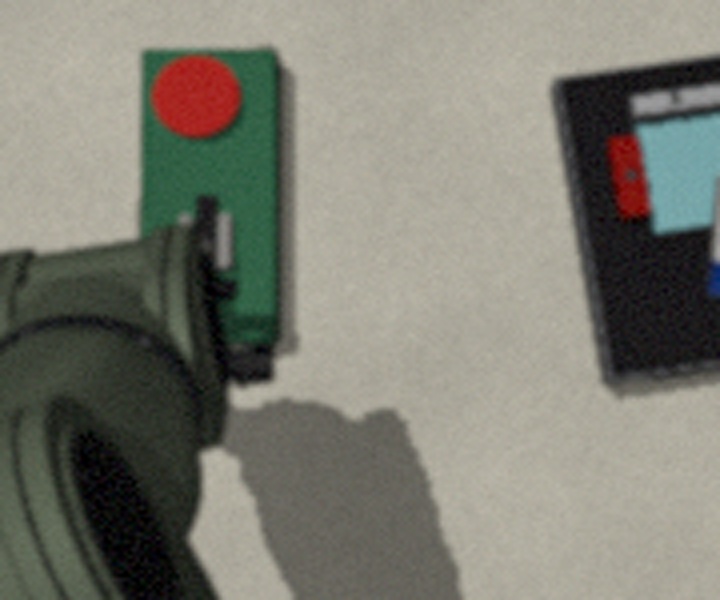

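View pics/side1.png

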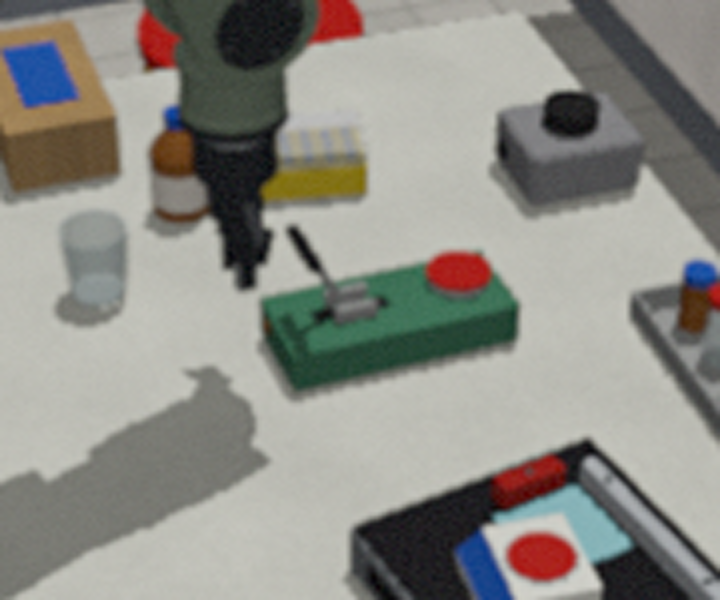

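play_rows([
  [-0.02, 0, 0, 0],
  [-0.015, 0, 0, 0],
  [-0.01, 0, 0, 0],
  [-0.01, 0, 0, 0],
  [-0.01, 0, 0, 0],
  [-0.01, 0, 0, 0],
  [-0.01, 0, 0, 0],
  [-0.01, 0, 0, 0],
  [-0.01, 0, 0, 0],
  [-0.01, 0, 0, 0],
  [0, 0, 0, 0],
])

```text
time: 3.7
tcp_pos: [554.5, 187.8, 295.6]
tcp_rot: [-0.014, 0.707, -0.707, 0.015]
wrist_force: [-4.1, -0.6, 2.1]
opening: 0.346
```

Run:
```python
from h import *
s=st();print(s["time"],s["tcp_pos"],s["wrist_force"])
for n in("side",):
    p,d=snap(n)
    q=p[90:250,240:420]
    cv2.imwrite(f"pics/{n}2.png",cv2.resize(q,None,fx=4,fy=3.75,interpolation=cv2.INTER_CUBIC)[:,:,::-1])
```

```text
3.7 [554.51577547 187.80704987 295.63032454] [-4.14871694 -0.60770075  2.14614242]
```

View pics/side2.png

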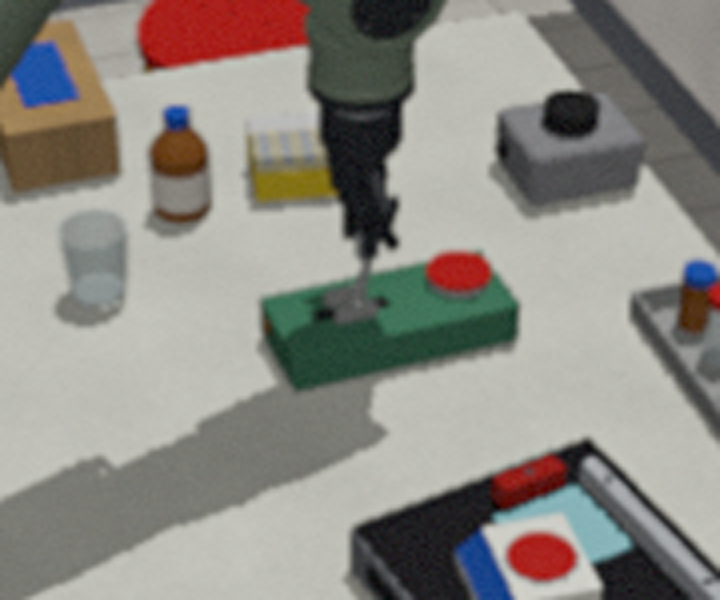

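play_rows([
  [-0.006, 0, 0, 0],
  [-0.006, 0, 0, 0],
  [-0.004, 0, 0, 0],
  [-0.003, 0, 0, 0],
  [0, 0, 0, 0],
])

```text
time: 4.25
tcp_pos: [571.9, 188.8, 294.3]
tcp_rot: [0.016, -0.707, 0.707, -0.013]
wrist_force: [-13.4, 0.2, -4.7]
opening: 0.352
```

play_rows([
  [-0.003, 0, 0, 0],
  [0, 0, 0, 0],
])

```text
time: 4.45
tcp_pos: [573.3, 188.9, 294.0]
tcp_rot: [0.018, -0.707, 0.707, -0.011]
wrist_force: [-32.1, -1.9, 7.7]
opening: 0.351
```

Run:
```python
from h import *
s=st();print(s["time"],s["tcp_pos"],s["wrist_force"])
for n in("side",):
    p,d=snap(n)
    q=p[90:250,240:420]
    cv2.imwrite(f"pics/{n}3.png",cv2.resize(q,None,fx=4,fy=3.75,interpolation=cv2.INTER_CUBIC)[:,:,::-1])
```

```text
4.45 [573.32521304 188.93585837 294.04301121] [-32.11453963  -1.86204533   7.69859042]
```

View pics/side3.png

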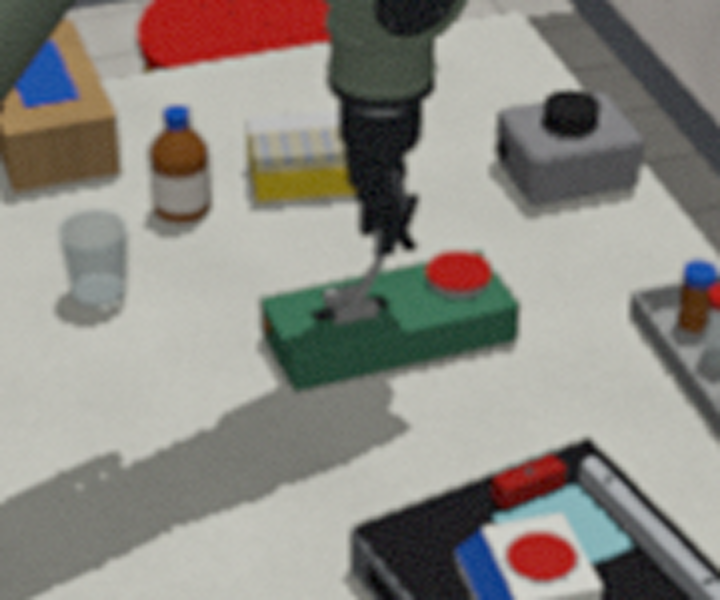

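play_rows([
  [0.008, 0, 0, 0],
  [0.01, 0, 0, 0],
  [0.012, 0, 0, 0],
  [0.012, 0, 0, 0],
  [0.012, 0, 0, 0],
  [0.012, 0, 0, 0],
  [0.012, 0, 0, 0],
  [0.012, 0, 0, 0],
  [0.015, 0, 0, 0],
  [0.015, 0, 0, 0],
  [0.015, 0, 0, 0],
  [0, 0, 0, 0],
])

```text
time: 5.7
tcp_pos: [440.2, 183.2, 295.0]
tcp_rot: [-0.014, 0.707, -0.707, 0.015]
wrist_force: [0.8, 0.8, -0.4]
opening: 0.349
```

Run:
```python
from h import *
s=st();print(s["time"],s["tcp_pos"],s["wrist_force"],Rot.from_quat(s["tcp_rot"]).as_matrix().round(3))
for n in("side",):
    p,d=snap(n)
    q=p[90:250,240:420]
    cv2.imwrite(f"pics/{n}4.png",cv2.resize(q,None,fx=4,fy=3.75,interpolation=cv2.INTER_CUBIC)[:,:,::-1])
```

```text
5.7 [440.15440173 183.18677025 295.04093094] [ 0.8330818   0.8445613  -0.39263092] [[-0.999  0.001  0.042]
 [-0.042  0.001 -0.999]
 [-0.001 -1.    -0.001]]
```

View pics/side4.png

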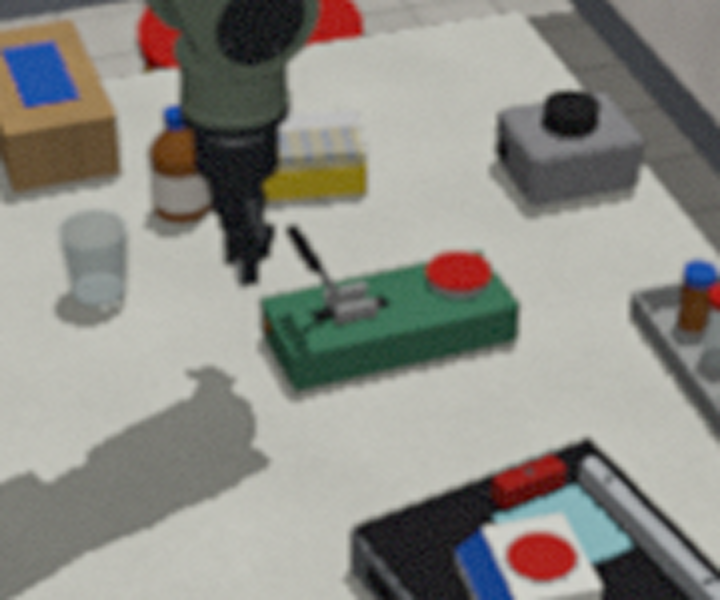

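play_rows([
  [0, -0.03, 0, -7.9],
  [0.0039, 0, 0.042, 0],
  [0.0039, 0, 0.042, 0],
  [0.0039, 0, 0.042, 0],
  [0.0039, 0, 0.042, 0],
  [0.0039, 0, 0.042, 0],
  [0.0039, 0, 0.042, 0],
  [0.0039, 0, 0.042, 0],
  [0.0039, 0, 0.042, 0],
  [0.0039, 0, 0.042, 0],
  [0.0039, 0, 0.042, 0],
  [0, 0, 0, 0],
])

```text
time: 6.95
tcp_pos: [477.1, -242.9, 324.3]
tcp_rot: [0.06, -0.703, 0.706, -0.061]
wrist_force: [0.3, 1.4, -0.1]
opening: 0.351
```

```bash
cat >> h.py <<'E'
C=np.array([643.8,-118.9]);Y=np.radians(10.3);A=np.array([[np.cos(Y),np.sin(Y)],[-np.sin(Y),np.cos(Y)]])
def im(p): return A@(np.array(p)[:2]-C)
def rep():
    s=st();R=Rot.from_quat(s["tcp_rot"]).as_matrix()
    print(round(s["time"],2),"imgr",im(s["tcp_pos"]).round(1),"z",s["tcp_pos"][2].round(1),"F",(A@s["wrist_force"][:2]).round(1),s["wrist_force"][2].round(1),"zang",np.degrees(np.arctan2(R[1,2],R[0,2])).round(2),R[2].round(4))
E
python3 -c "
from h import *
rep()"
```

```text
6.95 imgr [-186.2  -92.1] z 324.3 F [0.5 1.3] -0.1 zang -80.14 [-5.e-04 -1.e+00  4.e-03]
```

play_rows([
  [0, 0.036, -0.004, 0],
  [0, 0.036, 0, 0],
  [0, 0, 0, 0],
  [0, 0, 0, 0],
])

```text
time: 7.35
tcp_pos: [477.3, -233.4, 252.7]
tcp_rot: [0.063, -0.704, 0.704, -0.063]
wrist_force: [0.4, -1.0, -0.2]
opening: 0.35
```

Run:
```python
from h import *
rep()
for n in("side",):
    p,d=snap(n)
    q=p[180:320,310:470]
    cv2.imwrite(f"pics/{n}5.png",cv2.resize(q,None,fx=4,fy=4,interpolation=cv2.INTER_CUBIC)[:,:,::-1])
```

```text
7.35 imgr [-184.3  -82.9] z 252.7 F [ 0.2 -1. ] -0.2 zang -79.75 [-0.e+00 -1.e+00  5.e-04]
```

View pics/side5.png

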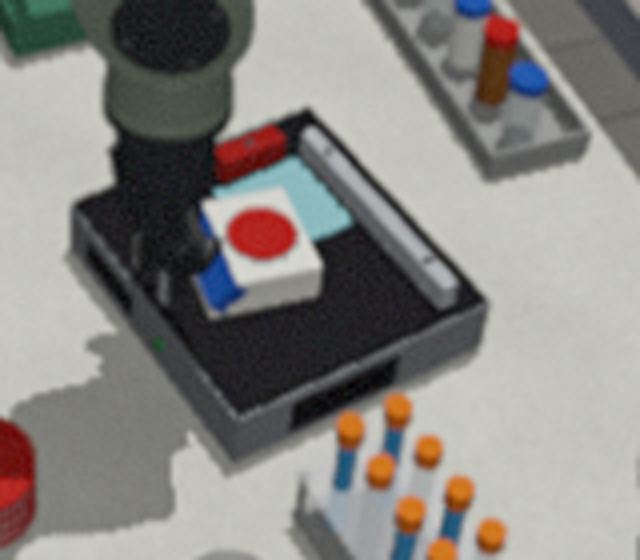

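play_rows([
  [0, 0.003, 0.003, 0],
  [0, 0.003, 0, 0],
  [0, 0.002, 0, 0],
  [0, 0, 0, 0],
])

```text
time: 7.8
tcp_pos: [477.5, -236.1, 243.7]
tcp_rot: [-0.063, 0.704, -0.704, 0.063]
wrist_force: [0.0, -0.4, 0.7]
opening: 0.35
```

```bash
python3 -c "
from h import *
rep()"
```

```text
7.8 imgr [-184.6  -85.6] z 243.7 F [-0.1 -0.4] 0.7 zang -79.74 [ 0.e+00 -1.e+00 -1.e-04]
```

play_rows([
  [0, 0.002, 0, 0],
  [0, 0.001, 0, 0],
  [0, 0, 0, 0],
])

```text
time: 8.1
tcp_pos: [477.5, -236.1, 240.6]
tcp_rot: [-0.063, 0.704, -0.704, 0.063]
wrist_force: [0.3, 0.1, 1.2]
opening: 0.348
```

play_rows([
  [0, 0.001, 0, 0],
  [0, 0.001, 0, 0],
  [0, 0, 0, 0],
])

```text
time: 8.4
tcp_pos: [477.5, -236.1, 238.5]
tcp_rot: [-0.063, 0.704, -0.704, 0.063]
wrist_force: [-0.1, -0.1, 0.2]
opening: 0.351
```

play_rows([
  [0, 0.001, 0, 0],
  [0, 0.001, 0, 0],
  [0, 0, 0, 0],
])

```text
time: 8.7
tcp_pos: [477.5, -236.1, 236.5]
tcp_rot: [-0.063, 0.704, -0.704, 0.063]
wrist_force: [1.0, 0.4, 0.2]
opening: 0.349
```

play_rows([
  [0, 0.001, 0, 0],
  [0, 0.001, 0, 0],
  [0, 0, 0, 0],
])

```text
time: 9.0
tcp_pos: [477.5, -236.1, 234.5]
tcp_rot: [-0.063, 0.704, -0.704, 0.063]
wrist_force: [-0.5, -0.2, -0.9]
opening: 0.351
```

play_rows([
  [0, 0.001, 0, 0],
  [0, 0, 0, 0],
])

```text
time: 9.2
tcp_pos: [477.5, -236.1, 233.6]
tcp_rot: [-0.063, 0.704, -0.704, 0.063]
wrist_force: [0.3, 1.5, -0.4]
opening: 0.346
```

play_rows([
  [0, 0.001, 0, 0],
  [0, 0, 0, 0],
])

```text
time: 9.4
tcp_pos: [477.5, -236.1, 233.0]
tcp_rot: [0.063, -0.704, 0.704, -0.063]
wrist_force: [-0.9, 0.6, 8.1]
opening: 0.352
```

play_rows([
  [0, 0.001, 0, 0],
  [0, 0, 0, 0],
])

```text
time: 9.6
tcp_pos: [477.5, -236.1, 232.9]
tcp_rot: [0.063, -0.704, 0.704, -0.063]
wrist_force: [-6.6, 3.2, 29.3]
opening: 0.35
```

play_rows([
  [0, 0.001, 0, 0],
  [0, 0, 0, 0],
])

```text
time: 9.8
tcp_pos: [477.4, -236.1, 232.7]
tcp_rot: [0.063, -0.704, 0.704, -0.064]
wrist_force: [-11.6, 5.8, 51.2]
opening: 0.349
```

play_rows([
  [0, -0.008, 0, 0],
  [0, 0, 0, 0],
])

```text
time: 10.0
tcp_pos: [477.7, -236.2, 239.4]
tcp_rot: [0.063, -0.704, 0.704, -0.064]
wrist_force: [0.1, 0.1, -1.0]
opening: 0.348
```

play_rows([
  [-0.008, 0, 0, 0],
  [-0.006, 0, 0, 0],
  [-0.006, 0, 0, 0],
  [-0.006, 0, 0, 0],
  [-0.006, 0, 0, 0],
  [-0.006, 0, 0, 0],
  [-0.006, 0, 0, 0],
  [-0.005, 0, 0, 0],
  [-0.004, 0, 0, 0],
  [0, 0, 0, 0],
])

```text
time: 11.0
tcp_pos: [530.1, -226.5, 238.7]
tcp_rot: [-0.063, 0.704, -0.704, 0.064]
wrist_force: [0.7, -0.2, 0.3]
opening: 0.35
```

Run:
```python
from h import *
rep()
for n in("side","top"):
    p,d=snap(n)
    q=p[180:320,310:470] if n=="side" else p[120:260,330:490]
    cv2.imwrite(f"pics/{n}6.png",cv2.resize(q,None,fx=4,fy=4,interpolation=cv2.INTER_CUBIC)[:,:,::-1])
```

```text
11.0 imgr [-131.1  -85.5] z 238.7 F [ 0.6 -0.3] 0.3 zang -79.72 [-4.e-04 -1.e+00 -1.e-04]
```

View pics/side6.png

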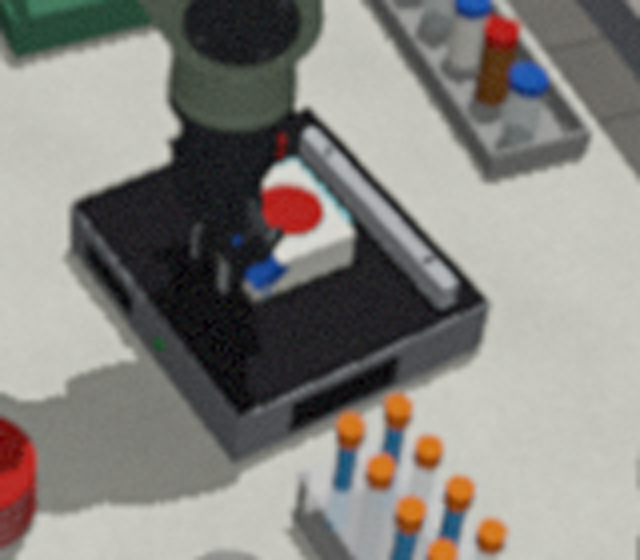

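View pics/top6.png

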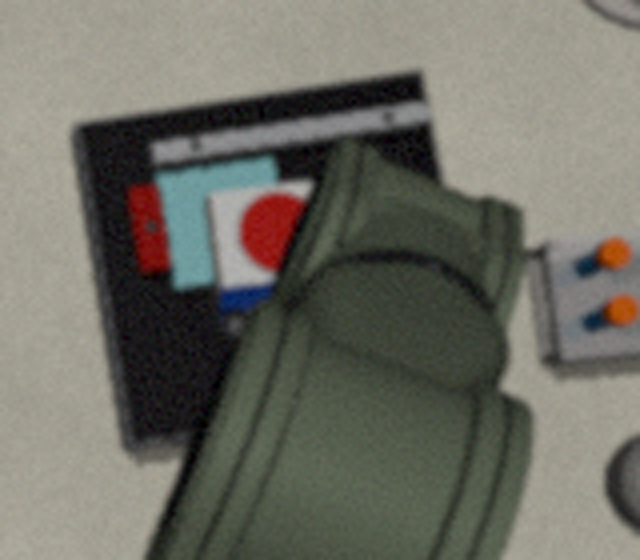

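play_rows([
  [-0.005, 0, 0, 0],
  [-0.005, 0, 0, 0],
  [-0.005, 0, 0, 0],
  [-0.004, 0, 0, 0],
  [-0.003, 0, 0, 0],
  [-0.002, 0, 0, 0],
  [-0.001, 0, 0, 0],
  [0, 0, 0, 0],
])

```text
time: 11.9
tcp_pos: [554.4, -222.2, 238.7]
tcp_rot: [-0.063, 0.704, -0.704, 0.063]
wrist_force: [0.2, 0.7, 0.0]
opening: 0.35
```

Run:
```python
from h import *
rep()
for n in("side","top"):
    p,d=snap(n)
    q=p[180:320,310:470] if n=="side" else p[120:260,330:490]
    cv2.imwrite(f"pics/{n}7.png",cv2.resize(q,None,fx=4,fy=4,interpolation=cv2.INTER_CUBIC)[:,:,::-1])
```

```text
11.9 imgr [-106.5  -85.7] z 238.7 F [0.3 0.6] 0.0 zang -79.74 [-2.e-04 -1.e+00 -0.e+00]
```

View pics/top7.png

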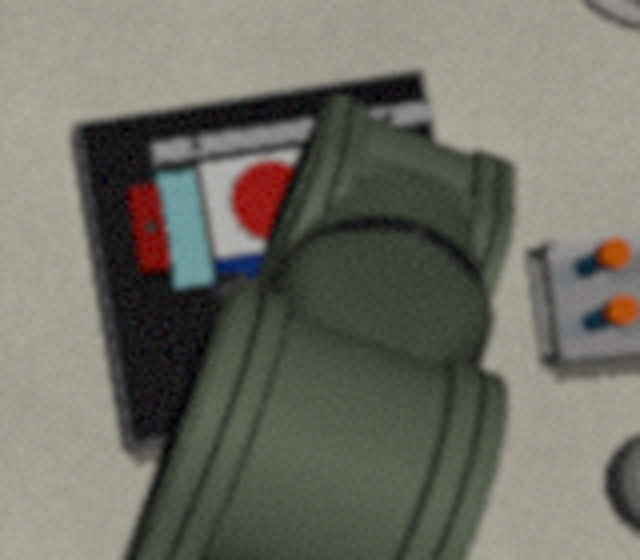

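View pics/side7.png

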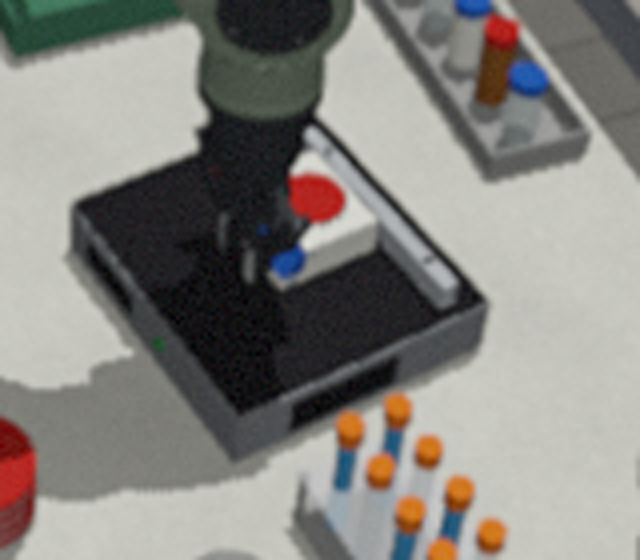

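play_rows([
  [-0.0015, 0, 0, 0],
  [-0.0015, 0, 0, 0],
  [-0.001, 0, 0, 0],
  [0, 0, 0, 0],
])

```text
time: 12.4
tcp_pos: [558.4, -221.4, 238.7]
tcp_rot: [-0.063, 0.704, -0.704, 0.063]
wrist_force: [-0.3, 0.1, 0.1]
opening: 0.347
```

```bash
python3 -c "
from h import *
rep()"
```

```text
12.4 imgr [-102.4  -85.6] z 238.7 F [-0.3  0.2] 0.1 zang -79.73 [-2.e-04 -1.e+00 -1.e-04]
```

play_rows([
  [-0.001, 0, 0, 0],
  [-0.001, 0, 0, 0],
  [0, 0, 0, 0],
])

```text
time: 12.7
tcp_pos: [560.3, -221.1, 238.7]
tcp_rot: [-0.063, 0.704, -0.704, 0.063]
wrist_force: [-0.6, -0.5, -0.0]
opening: 0.352
```

```bash
python3 -c "
from h import *
rep()"
```

```text
12.7 imgr [-100.4  -85.6] z 238.7 F [-0.7 -0.4] -0.0 zang -79.73 [-2.e-04 -1.e+00 -0.e+00]
```

play_rows([
  [-0.001, 0, 0, 0],
  [-0.001, 0, 0, 0],
  [0, 0, 0, 0],
])

```text
time: 13.0
tcp_pos: [561.9, -221.0, 238.6]
tcp_rot: [0.064, -0.704, 0.704, -0.063]
wrist_force: [-3.9, -2.1, 1.8]
opening: 0.35
```

```bash
python3 -c "
from h import *
rep()"
```

```text
13.0 imgr [-98.8 -85.9] z 238.6 F [-4.3 -1.4] 1.8 zang -79.75 [ 1.1e-03 -1.0e+00 -1.0e-04]
```

play_rows([
  [-0.0005, 0, 0, 0],
  [0, 0, 0, 0],
  [0.01, 0, 0, 0],
  [0.01, -0.02, 0, 0],
  [0, -0.03, 0.02, 0],
  [0, 0, 0.03, 0],
  [-0.01, 0, 0.033, 0],
  [-0.03, 0, 0, 0],
  [-0.035, 0, 0, 0],
  [0, 0, 0, 0],
  [0, 0, 0, 0],
])

```text
time: 14.1
tcp_pos: [631.8, -292.2, 288.2]
tcp_rot: [-0.064, 0.704, -0.704, 0.063]
wrist_force: [-0.6, -0.4, 0.0]
opening: 0.349
```

Run:
```python
from h import *
rep()
for n in("side","top"):
    p,d=snap(n);np.save(n+"8p.npy",p)
    q=p[180:320,310:470] if n=="side" else p[120:260,330:490]
    cv2.imwrite(f"pics/{n}8.png",cv2.resize(q,None,fx=4,fy=4,interpolation=cv2.INTER_CUBIC)[:,:,::-1])
```

```text
14.1 imgr [ -42.8 -168.4] z 288.2 F [-0.7 -0.3] 0.0 zang -79.7 [ 1.e-04 -1.e+00 -3.e-04]
```

View pics/top8.png

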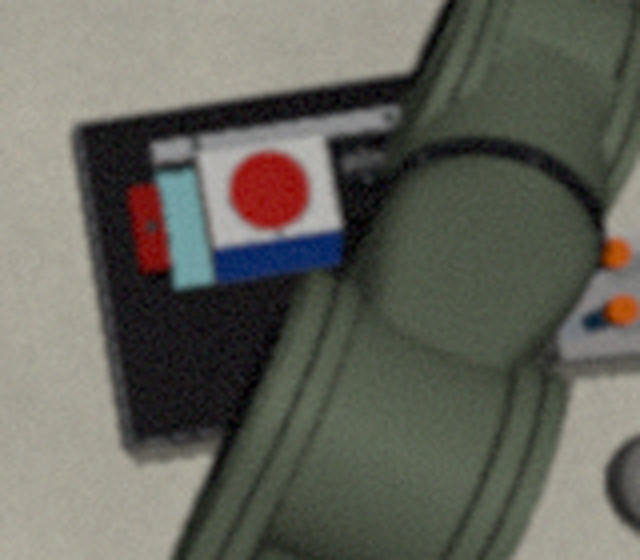

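View pics/side8.png

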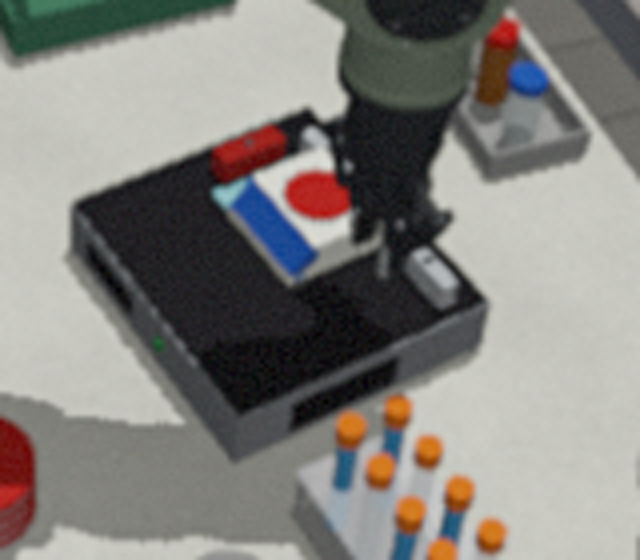

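Run:
```python
from h import *
f=lambda x,y,z: im(world("top",(np.array([x])+.5)/4-.5+330,(np.array([y])+.5)/4-.5+120,z=z)[0]).round(1)
print("lid",f(269,190,97.))
print("top corners",[f(*q,94.) for q in((197,152),(326,135),(341,230),(213,249))])
print("bevel low",[f(*q,72.) for q in((218,281),(344,261))])
```

```text
lid [-32.6 -76.1]
top corners [array([  2.7, -31. ]), array([   0.9, -123.6]), array([ -68., -122.]), array([-67.6, -30.5])]
bevel low [array([-87.8, -33.4]), array([ -87.3, -125. ])]
```

play_rows([
  [0.001, 0.025, 0, 0],
  [0.001, 0.024, 0, 0],
  [0, 0, -0.008, 0],
  [0, 0, -0.005, 0],
  [0, 0, -0.004, 0],
  [0, 0, -0.004, 0],
  [0, 0, -0.004, 0],
  [0, 0, -0.004, 0],
  [0, 0, -0.004, 0],
  [0, 0, 0, 0],
])

```text
time: 15.2
tcp_pos: [623.8, -259.8, 239.8]
tcp_rot: [-0.063, 0.704, -0.704, 0.063]
wrist_force: [0.2, 0.4, 0.4]
opening: 0.349
```

```bash
cat > look.py <<'E'
import sys
from h import *
k=sys.argv[1]
rep()
for n in("side","top"):
    p,d=snap(n);np.save(n+k+"p.npy",p)
    q=p[180:320,310:470] if n=="side" else p[120:260,330:490]
    cv2.imwrite(f"pics/{n}{k}.png",cv2.resize(q,None,fx=4,fy=4,interpolation=cv2.INTER_CUBIC)[:,:,::-1])
a,b=cv2.imread(f"pics/side{k}.png"),cv2.imread(f"pics/top{k}.png")
cv2.imwrite(f"pics/both{k}.png",cv2.resize(np.vstack([a[:450],b[:450]]),None,fx=.66,fy=.66) if 0 else np.hstack([a[60:440,100:500],b[60:440,60:460]]))
E
python3 look.py 9
```

```text
15.2 imgr [ -44.9 -135.1] z 239.8 F [0.3 0.4] 0.4 zang -79.71 [-0.e+00 -1.e+00 -6.e-04]
```

View pics/both9.png

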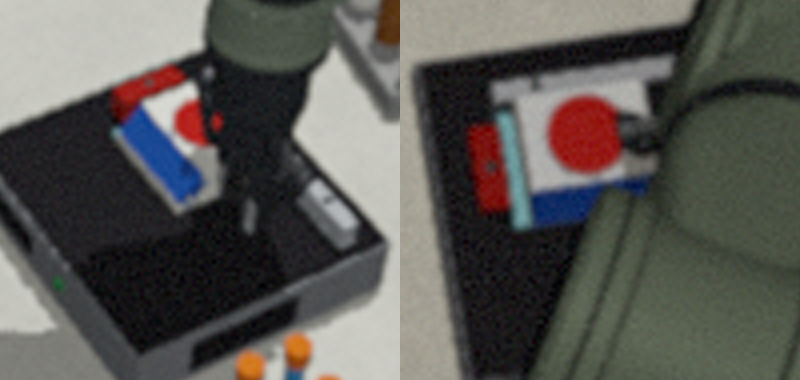

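play_rows([
  [0, 0, -0.003, 0],
  [0, 0, -0.003, 0],
  [0, 0, -0.003, 0],
  [0, 0, -0.002, 0],
  [0, 0, 0, 0],
])

```text
time: 15.8
tcp_pos: [621.8, -249.2, 239.7]
tcp_rot: [-0.063, 0.704, -0.704, 0.063]
wrist_force: [1.2, -0.1, 0.2]
opening: 0.349
```

```bash
python3 look.py 10
```

```text
15.8 imgr [ -45.  -124.3] z 239.7 F [ 1.2 -0.4] 0.2 zang -79.72 [-0.e+00 -1.e+00 -4.e-04]
```

View pics/both10.png

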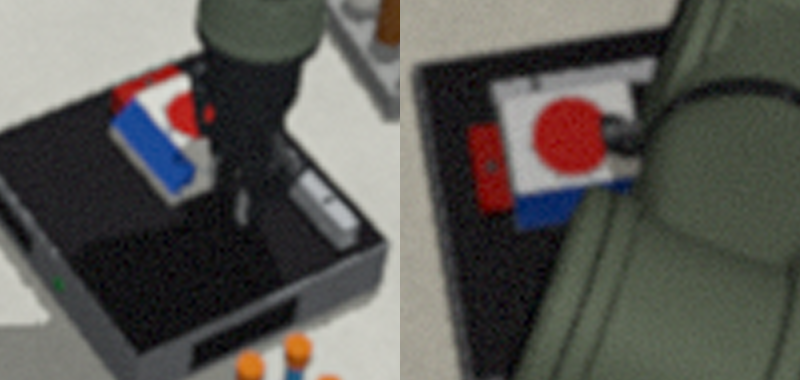

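play_rows([
  [0, 0, -0.001, 0],
  [0, 0, -0.001, 0],
  [0, 0, 0, 0],
])

```text
time: 16.2
tcp_pos: [621.4, -247.6, 239.7]
tcp_rot: [-0.063, 0.704, -0.704, 0.063]
wrist_force: [-0.2, -0.5, -0.2]
opening: 0.351
```

```bash
python3 -c "
from h import *
rep()"
```

```text
16.2 imgr [ -45.1 -122.6] z 239.7 F [-0.3 -0.4] -0.2 zang -79.74 [ 1.e-04 -1.e+00 -1.e-04]
```

play_rows([
  [0, 0, -0.001, 0],
  [0, 0, -0.001, 0],
  [0, 0, 0, 0],
])

```text
time: 16.5
tcp_pos: [621.0, -246.0, 239.8]
tcp_rot: [0.063, -0.704, 0.705, -0.063]
wrist_force: [1.5, -3.5, -1.1]
opening: 0.353
```

```bash
python3 -c "
from h import *
rep()"
```

```text
16.5 imgr [ -45.1 -121. ] z 239.8 F [ 0.8 -3.7] -1.1 zang -79.75 [-2.e-04 -1.e+00  7.e-04]
```

play_rows([
  [0, 0, -0.0007, 0],
  [0, 0, 0, 0],
])

```text
time: 16.7
tcp_pos: [620.9, -245.8, 239.9]
tcp_rot: [0.063, -0.704, 0.705, -0.063]
wrist_force: [2.1, -7.6, -0.5]
opening: 0.349
```

```bash
python3 look.py 11
```

```text
16.7 imgr [ -45.2 -120.7] z 239.9 F [ 0.7 -7.8] -0.5 zang -79.77 [-5.0e-04 -1.0e+00  1.7e-03]
```

View pics/both11.png

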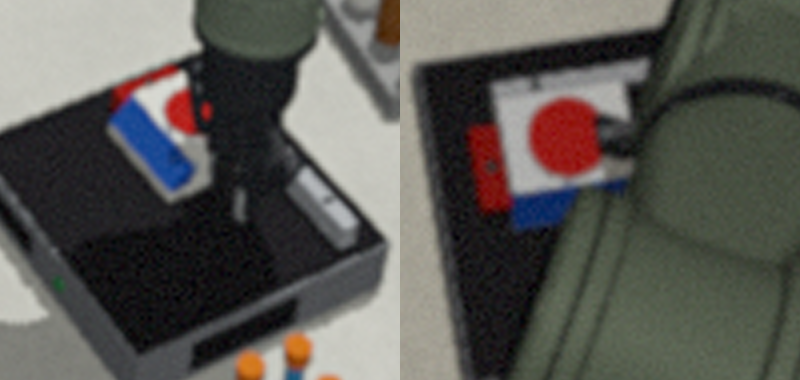

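play_rows([
  [0, 0, 0.005, 0],
  [0, 0, 0.012, 0],
  [0, -0.025, 0, 0],
  [0, -0.025, 0, 0],
  [0.025, 0, 0, 0],
  [0.025, 0, 0, 0],
  [0.023, 0, 0, 0],
  [0, 0, -0.03, 0],
  [0, 0, -0.035, 0],
  [0, 0, -0.026, 0],
  [0, 0, 0, 0],
  [0, 0, 0, 0],
])

```text
time: 18.0
tcp_pos: [536.1, -185.1, 289.8]
tcp_rot: [-0.064, 0.704, -0.704, 0.064]
wrist_force: [-0.0, -0.0, -0.8]
opening: 0.35
```

```bash
python3 look.py 12
```

```text
18.0 imgr [-117.8  -45.9] z 289.8 F [-0.  0.] -0.8 zang -79.69 [-0.e+00 -1.e+00 -1.e-04]
```

View pics/both12.png

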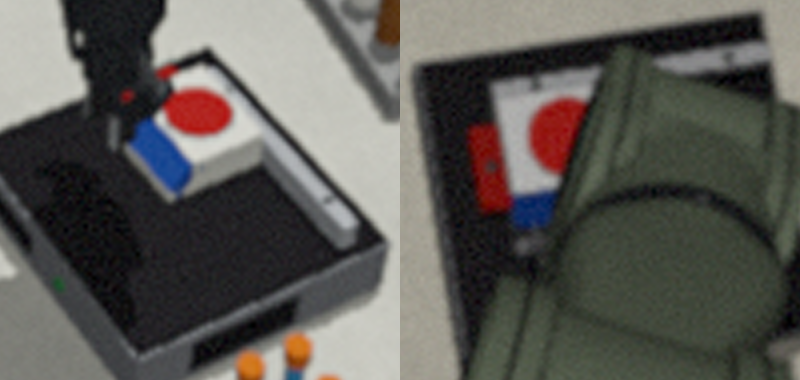

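play_rows([
  [-0.012, 0.014, 0, 0],
  [-0.008, 0.009, -0.001, 0],
  [-0.004, 0.005, 0, 0],
  [0, 0, 0, 0],
  [0, 0, 0, 0],
])

```text
time: 18.6
tcp_pos: [559.1, -180.2, 261.8]
tcp_rot: [0.063, -0.704, 0.704, -0.063]
wrist_force: [-0.5, 0.0, 1.1]
opening: 0.352
```

```bash
python3 look.py 13
```

```text
18.6 imgr [-94.3 -45.2] z 261.8 F [-0.4  0.1] 1.1 zang -79.76 [ 2.e-04 -1.e+00 -0.e+00]
```

View pics/both13.png

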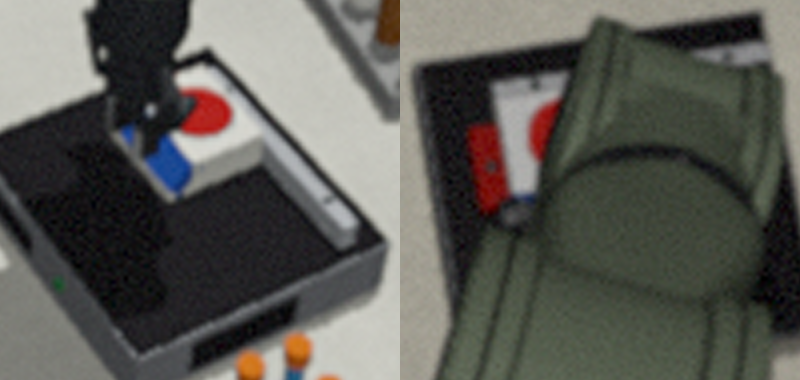

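play_rows([
  [-0.0015, 0.0015, 0, 0],
  [-0.0015, 0.0015, 0, 0],
  [-0.001, 0.001, 0, 0],
  [0, 0, 0, 0],
])

```text
time: 19.1
tcp_pos: [563.4, -179.2, 257.5]
tcp_rot: [-0.063, 0.704, -0.704, 0.063]
wrist_force: [-0.9, 0.1, 0.2]
opening: 0.35
```

```bash
python3 -c "
from h import *
rep()"
```

```text
19.1 imgr [-89.9 -44.9] z 257.5 F [-0.9  0.3] 0.2 zang -79.74 [ 1.e-04 -1.e+00 -2.e-04]
```

play_rows([
  [-0.0007, 0.0007, 0, 0],
  [-0.0007, 0.0007, 0, 0],
  [0, 0, 0, 0],
])

```text
time: 19.4
tcp_pos: [564.7, -178.9, 256.2]
tcp_rot: [-0.063, 0.704, -0.704, 0.063]
wrist_force: [-0.5, 0.3, 0.8]
opening: 0.354
```

```bash
python3 -c "
from h import *
rep()"
```

```text
19.4 imgr [-88.6 -44.9] z 256.2 F [-0.4  0.3] 0.8 zang -79.74 [ 1.e-04 -1.e+00 -1.e-04]
```

play_rows([
  [-0.0005, 0.0005, 0, 0],
  [0, 0, 0, 0],
])

```text
time: 19.6
tcp_pos: [565.2, -178.9, 255.8]
tcp_rot: [-0.063, 0.704, -0.704, 0.063]
wrist_force: [-0.5, 0.5, 0.8]
opening: 0.351
```

```bash
python3 -c "
from h import *
rep()"
```

```text
19.6 imgr [-88.1 -45. ] z 255.8 F [-0.4  0.6] 0.8 zang -79.74 [-0.e+00 -1.e+00 -1.e-04]
```

play_rows([
  [-0.0005, 0.0005, 0, 0],
  [0, 0, 0, 0],
])

```text
time: 19.8
tcp_pos: [565.7, -178.8, 255.2]
tcp_rot: [-0.063, 0.704, -0.704, 0.063]
wrist_force: [-0.0, -0.0, -0.0]
opening: 0.35
```

```bash
python3 -c "
from h import *
rep()"
```

```text
19.8 imgr [-87.6 -45. ] z 255.2 F [-0. -0.] -0.0 zang -79.74 [ 1.e-04 -1.e+00 -1.e-04]
```

play_rows([
  [-0.0005, 0.0005, 0, 0],
  [0, 0, 0, 0],
])

```text
time: 20.0
tcp_pos: [566.2, -178.7, 254.7]
tcp_rot: [-0.063, 0.704, -0.704, 0.063]
wrist_force: [-0.6, -0.3, -0.4]
opening: 0.348
```

```bash
python3 -c "
from h import *
rep()"
```

```text
20.0 imgr [-87.1 -44.9] z 254.7 F [-0.6 -0.2] -0.4 zang -79.73 [ 1.e-04 -1.e+00 -1.e-04]
```

play_rows([
  [-0.0005, 0.0005, 0, 0],
  [-0.0005, 0.0005, 0, 0],
  [0, 0, 0, 0],
])

```text
time: 20.3
tcp_pos: [566.7, -178.7, 254.3]
tcp_rot: [-0.064, 0.704, -0.704, 0.063]
wrist_force: [-6.9, 0.6, 13.2]
opening: 0.348
```

```bash
python3 look.py 14
```

```text
20.3 imgr [-86.5 -45.1] z 254.3 F [-6.7  1.8] 13.2 zang -79.76 [ 1.2e-03 -1.0e+00 -2.0e-04]
```

View pics/both14.png

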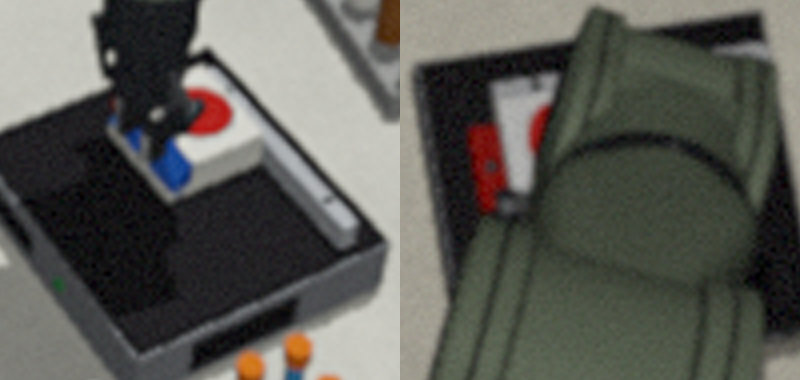

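play_rows([
  [-0.0005, 0, 0, 0],
  [0, 0, 0, 0],
  [0, 0, 0, 0],
])

```text
time: 20.7
tcp_pos: [566.9, -178.7, 254.3]
tcp_rot: [-0.064, 0.704, -0.704, 0.062]
wrist_force: [-11.6, 0.1, 16.4]
opening: 0.351
```

```bash
python3 -c "
from h import *
rep()"
```

```text
20.7 imgr [-86.3 -45.1] z 254.3 F [-11.4   2.1] 16.4 zang -79.76 [ 2.1e-03 -1.0e+00 -4.0e-04]
```

play_rows([
  [-0.0005, -0.0002, 0, 0],
  [0, 0, 0, 0],
  [0, 0, 0, 0],
])

```text
time: 21.0
tcp_pos: [567.1, -178.7, 254.3]
tcp_rot: [-0.064, 0.704, -0.704, 0.062]
wrist_force: [-12.0, -0.9, 15.7]
opening: 0.348
```

```bash
python3 -c "
from h import *
rep()"
```

```text
21.0 imgr [-86.1 -45.1] z 254.3 F [-11.9   1.3] 15.7 zang -79.77 [ 3.1e-03 -1.0e+00 -6.0e-04]
```

play_rows([
  [-0.0008, -0.0002, 0, 0],
  [0, 0, 0, 0],
  [0, 0, 0, 0],
])

```text
time: 21.3
tcp_pos: [567.5, -178.7, 254.3]
tcp_rot: [-0.065, 0.704, -0.704, 0.061]
wrist_force: [-16.3, -0.5, 16.0]
opening: 0.348
```

```bash
python3 -c "
from h import *
rep()"; python3 look.py 15
python3 - <<'E'
from h import *
p=np.load("top15p.npy");q=p[135:215,340:420]
cv2.imwrite("pics/z15.png",cv2.resize(q,None,fx=7,fy=7,interpolation=cv2.INTER_CUBIC)[:,:,::-1])
p=np.load("side15p.npy");q=p[190:270,330:430]
cv2.imwrite("pics/y15.png",cv2.resize(q,None,fx=7,fy=7,interpolation=cv2.INTER_CUBIC)[:,:,::-1])
E
```

```text
21.3 imgr [-85.8 -45.2] z 254.3 F [-16.1   2.4] 16.0 zang -79.78 [ 4.7e-03 -1.0e+00 -9.0e-04]
21.3 imgr [-85.8 -45.2] z 254.3 F [-16.1   2.4] 16.0 zang -79.78 [ 4.7e-03 -1.0e+00 -9.0e-04]
```

View pics/z15.png

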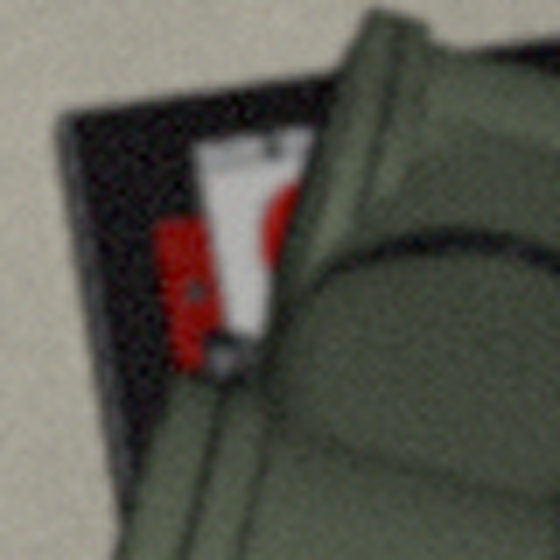

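View pics/y15.png

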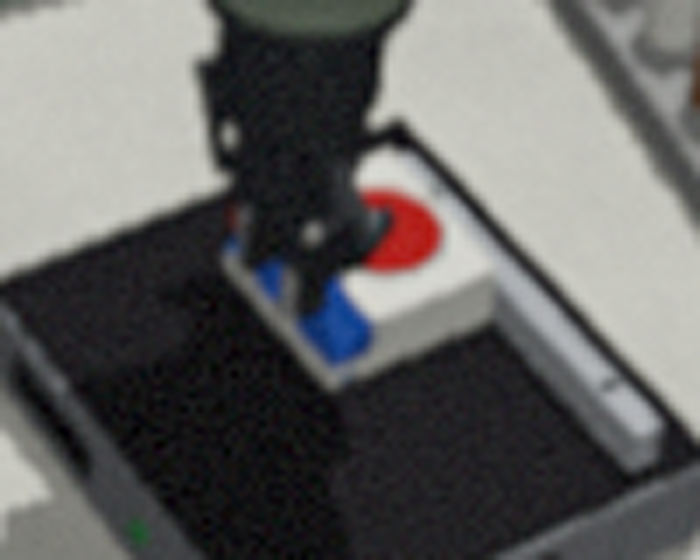

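play_rows([
  [0, 0, 0, 0],
  [0, 0, 0, 0],
  [0, 0, 0, 0],
  [0, 0, 0, 0],
  [0, 0, 0, 0],
  [0, 0, 0, 0],
  [0, 0, 0, 0],
  [0, 0, 0, 0],
  [0, 0, 0, 0],
  [0, 0, 0, 0],
])

```text
time: 22.4
tcp_pos: [567.5, -178.7, 254.3]
tcp_rot: [-0.065, 0.704, -0.704, 0.061]
wrist_force: [-17.4, -0.3, 15.5]
opening: 0.353
```

```bash
python3 -c "
from h import *
rep()
p,d=snap('side');cv2.imwrite('pics/fin.png',p[:,:,::-1])"
```

```text
22.4 imgr [-85.8 -45.2] z 254.3 F [-17.2   2.8] 15.5 zang -79.78 [ 4.7e-03 -1.0e+00 -9.0e-04]
```

View pics/fin.png

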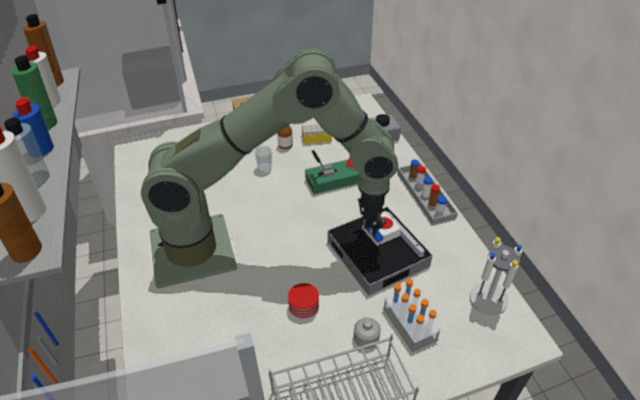

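The side view shows the lever at rest at (318,157), the carrier in the corner at (385,225) under the fingers, and the bystanders where they started. The push holds steady.

```bash
python3 -c "
from rig import ctrl
print(ctrl.hand_in())"
```

```text
the job is handed in; nothing more can be done
None
```

I handed the job in at about 22 s. The shutter is cocked, and the carrier is held in the corner by a diagonal push on its bevel. The hand-in gave no verdict.

- **Lever:** I swung it over until the wrist force reached 32 N, well above the 6 N spring, so it was on its stop. I then backed off with it, and the side pictures show it at rest.
- **Carrier:** I pushed it square onto the fence, then slid it along to the red stop, feeling contact at each. The last pictures show it flush with both, though the arm hid part of it in the top view.
- **Final push:** It held steady for 1 s at about 17 N forward and 16 N down. That is above the 10 N each way you asked for and far below 60. Allowing for friction on the deck, I estimate at least 8 N on the fence and 18 N or more on the deck, weight included. The force sensor reads only the total at the wrist, so the separate fence and deck forces are estimates.
- **Surroundings:** No bystander looks moved in the last side picture.
- **Two things went less cleanly:**
  - While feeling for the deck height, the fingertips briefly pressed the bare glass with 51 N. The deck bears about 60 N. The 40 N limit is stated for the arm and the gripper's body, and I assumed it does not cover the fingers.
  - Contact points came out 1–2 mm from where the pictures predicted, so I went by the measured forces instead.

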